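# Set the throttle valve under its tool-release guard

### The job

The throttle valve of the bench's air line sits under a grey sheet-steel guard box whose lid is held shut by a hidden spring latch. Pick up the square steel chasing punch, push it in through the small round hole in the front of the box until the latch trips and the lid springs up, and when you have done with the punch lay it back flat on the bench, clear of the box. Turn the black valve lever in the box until it stands in line with the brass setting pointer below it, without shifting the pointer or disturbing the other things on the bench, and leave the lid standing open so that the setting can be checked.

Things in the scene. Friction and masses are not known exactly. Their poses are not given: they have to be found in the camera images.
- valve_guard: Grey sheet-steel guard box bolted to the bench, 175 (x, depth) x 230 (y, width) x 102 mm high, walls 3 mm. Origin at the centre of its underside; x points from its front (with the hole) to its rear, y to its left. A regulator with a knob 114 mm high stands on its left (to y = 167 mm), an air coupler sticks out on its right (to y = -203 mm, 53 mm high). Its yaw varies.
- access_hole (a point): Centre of the round 20 mm access hole, on the outer face of the box's front wall, 55 mm above the bench; +x points straight into it. 30 mm behind the outer face lies the flat plate of the spring bolt (50 wide, 30 high), with nothing in between; pushing it in by 7 mm (3 to 6 N) trips the latch, a hard stop follows at 12 mm.
- guard_lid (a joint): Angle of the lid (rad), hinged on the rear top edge of the box: 0 shut (held by the bolt), 1.6 fully open, just past upright and 175 mm above the box. Once the latch trips, a spring lifts it fully open in about 1 s, front edge first; stay clear of the space above the lid meanwhile.
- punch_mid (a point): Centre of the loose chasing punch, a plain steel rod 120 mm long and 9 mm square, about 70 g, lying flat on the bench to the right in front of the box. Its long axis is y, with z up; either end may go into the hole.
- valve_lever (a joint): Angle of the valve lever (rad) about its upright spindle: 0 shut (pointing to the box's front), pi/2 fully open (pointing to the box's right); it opens anticlockwise seen from above. It starts shut or barely open and stays where it is left; friction takes 2 to 3 N at 70 mm from the spindle.
- valve_axis (a point): Point on the lever's spindle at the lever's mid height, 84 mm above the bench. Axes as the box; at angle a the lever points along (-cos a, -sin a, 0) in them. From here the inner faces of the box's walls are 119 mm (front), 127 mm (right), 49 mm (rear) and 97 mm (left) away.
- lever_end (a point): Free end of the lever, at its mid height, 100 mm from the spindle. The lever is a flat bar 18 mm wide in a black sleeve 12 mm thick (78 to 90 mm above the bench, 10 mm below the rim of the box). Its x axis points from this end to the spindle.
- set_pointer (a joint): Angle of the setting pointer (rad) about the same spindle, counted like the lever's; stiff, must not be moved. The lever is to end at this angle.
- pointer_tip (a point): Outer tip of the setting pointer, a brass finger 34 mm long and 7 mm wide clamped on the graduated quadrant under the lever; the tip is 115 mm from the spindle and shows past the lever's end. Its top is 63 mm above the bench, that of its dark clamp screw (88 mm from the spindle) 68 mm. Its x axis points to the spindle.
- oil_bottle: Bystander: white oil bottle with a spout cap, 37 x 53 mm, 146 mm tall, standing upright between punch and box. Origin at the centre of its underside.
- polish_bar: Bystander: red-brown polishing bar, 43 x 106 x 33 mm high, lying on the bench. Origin at the centre of its underside; long axis y.
- scraper: Bystander: scraper with a wooden handle, 27 x 213 x 27 mm high, lying left of the box. Origin at the centre of its underside; long axis y.
- pencil_grinder: Bystander: straight air grinder, 38 x 202 x 27 mm high, lying along the front edge of the bench, mostly below the straight way to the access hole. Origin at the centre of its underside; long axis y.
- file: Bystander: file with a wooden handle, 27 x 268 x 27 mm, lying at the left. Origin at the centre of its underside; long axis y.

How it is judged:
On the way, in this order (a step that is already met when the one before it is completed fails the run):
1. the latch is tripped and the lid has sprung fully up (value of joint guard_lid above 1.4 rad), for 0.2 s.
2. the lever stands in line with the setting pointer, within 0.09 rad (angle between the x axis of lever_end and the x axis of pointer_tip, either way round below 0.09 rad), for 0.2 s.
At the end, for the whole second after the job is handed in: The lever is in line with the setting pointer within 0.09 rad (5 degrees); the lid stands open (over 1.4 rad); the punch lies flat on the bench outside the box (angle between the x axis of lever_end and the x axis of pointer_tip, either way round below 0.09 rad and value of joint guard_lid above 1.4 rad and height (world z) of punch_mid below 0.009 m and angle between punch_mid's own y axis and vertical above 1.5 rad and (x of punch_mid in the frame of valve_guard above 0.1 m or x of punch_mid in the frame of valve_guard below -0.1 m or y of punch_mid in the frame of valve_guard below -0.13 m or y of punch_mid in the frame of valve_guard above 0.13 m)); the robot touches nothing.
It fails at once if the setting pointer is shifted (tip moved more than 6 mm) (distance of pointer_tip from where it was at the start of the episode above 0.006 m).
It fails at once if the oil bottle is knocked over (angle between oil_bottle's own z axis and vertical above 0.5 rad).
It fails at once if another thing on the bench is pushed away by more than 30 mm (distance of any of oil_bottle, polish_bar from where it was at the start of the episode above 0.03 m).
It also fails if it takes over 64 s, if anything falls off the work surface, if the arm or the gripper's body presses on something with over 40 N, if the wrist force passes 120 N, or if a joint passes its speed limit or range.

### The arm

A 6-joint arm with a two-finger parallel gripper is mounted at the origin on a cart in front of the work surface, level with it; the furniture and walls round the work are solid. World frame = base frame: x ahead of the robot, y to its left, z up, the work surface at z = 0. Lengths are in m, angles in rad, forces in N, time in s.
With the tool pointing down it reaches from about 0.35 to 0.975 m from the base axis. Payload 4.9 kg.
Tool frame: the origin (TCP) lies between the finger pads; the fingertips stand 19 mm ahead of it and the grasp point (between the pads) is the TCP; z points along the fingers, y is the line along which they close (so a half turn about z gives the same grasp; the last joint's range is limited). The gripper opens to 85 mm and grips with 20 to 120 N. Pads are 22 mm wide; open, the fingers measure 114 mm over their backs; the gripper's body (76 mm by 85 mm) begins 54 mm behind the grasp point. The pads swing forward as they close: fully open they stand 13 mm farther back than shut.
Start: joints at [1.095, 0.053, 1.613, -0, 1.476, -0.119], TCP at [0.218, 0.586, 0.25] pointing down, gripper open.
Joint ranges: [-3.01, 3.01], [-1.01, 2.22], [0.06, 2.58], [-1.02, 4.17], [0.09, 2.62], [-3.14, 3.14]. Speed limits (rad/s): [2.57, 2.57, 3.14, 3.14, 3.14, 3.14].

### API

Orientations are given as a rotation vector (axis times angle).
In Python, from station import ctrl gives the robot as it stands. The module is installed in compiled form; this text tells all that it offers.
- The arm moves only by the tool servo_tool, never from a script. Its argument "increments" is a list that holds one entry, the list of rows, each a list of 5 numbers: the finger opening in cm, from 0 to 8.54, then the shift along the tool's x, y, z in cm, then the turn about the tool's z in degrees. A call has 1 to 5 rows; each row is the pose to reach, as a shift and turn from the pose commanded when the call began, along the tool's axes at that moment; what a row does not reach only later rows make up. A row lasts 1/10 s, in which the tool goes at most 50 mm and 8.59 degrees, less where a joint would pass 70% of its speed; a pose out of reach is approached as far as the arm can. A call with a gripper value outside its range is refused whole. The fingers move at their own pace and stop on an object; "newtons" is the grip in N (left out, the last holds). Time passes only in rows, so rows that repeat a pose let the fingers close. It gives the time, the measured TCP pose, the force, the opening and the grip force at its end, in the units of the state.
- ctrl.get_obs(): the state, without advancing time (a new reading comes with each control period).
- ctrl.get_image(name): name is "scene" or "top"; returns a dict with "img" (384x512x3 uint8, red, green, blue), "fx", "fy", "cx", "cy" (pixels), "rvec" (rotation vector, rad) and "tvec" (3), from world to camera coordinates, as OpenCV has them. Camera axes: x right, y down, z forward; pixel columns grow to the right and rows downward; lengths in m; the calibration is good to about 2 mm. A picture is of the moment at which its call begins. There is no depth.
- ctrl.finish_job(): hands the job in; it is judged then, once.
The state is a dict: "t": time; "q": joint angles; "dq": joint speeds; "effort": joint torques, N m; "tool_pos": TCP position; "tool_rot": TCP orientation; "contact_force": force on the tool from outside, world axes, zero at the start; "wrist_torque": the same for the moment, N m; "opening": finger opening in m; "grip_force": force on a finger pad.
Only numpy, scipy, OpenCV 4.12 (cv2) and the standard library are available. Lean on these libraries where they do the work, as an engineer would, in place of code of your own. Each camera call takes 0.05 s, during which the arm holds its last target. There are 200 camera calls.

## Working session

There is one attempt and no reset: what is moved stays moved. The work goes in short steps, Python scripts to look and compute and a tool call to move; the robot and the scene stay as the last step left them, time stands still between calls to the robot, and variables do not carry over. Pictures are saved under pics/ and viewed, at most 10 in all, crops included, and the job is handed in when it is done.

Besides the shell and the picture viewer there is one more tool, called after "Request:" as a command line: name --argument value ..., lists and objects as JSON in quotes. servo_tool: Moves the arm, as the interface text tells. Its arguments: {"type":"object","properties":{"increments":{"type":"array"},"newtons":{"type":"number"}},"required":["increments"]}

```bash
mkdir -p pics && cat > h.py <<'E'
import numpy as np, cv2
from scipy.spatial.transform import Rotation as R
from station import ctrl
def cam(n):
    d=ctrl.get_image(n); return d
def ray(d,u,v,z):
    Rm=cv2.Rodrigues(np.array(d['rvec'],float))[0]; t=np.array(d['tvec'],float)
    c=-Rm.T@t; r=Rm.T@np.array([(u-d['cx'])/d['fx'],(v-d['cy'])/d['fy'],1])
    return c+r*(z-c[2])/r[2]
def proj(d,P):
    return cv2.projectPoints(np.atleast_2d(np.array(P,float)),np.array(d['rvec'],float),np.array(d['tvec'],float),np.array([[d['fx'],0,d['cx']],[0,d['fy'],d['cy']],[0,0,1.]]),None)[0][:,0]
def crop(d,u0,v0,u1,v1,s,fn):
    im=cv2.resize(d['img'][v0:v1,u0:u1],None,fx=s,fy=s,interpolation=cv2.INTER_CUBIC)
    cv2.imwrite(fn,im[...,::-1])
E
python3 - <<'E'
from h import *
import pickle
for n in('scene','top'):
    d=cam(n); pickle.dump(d,open(n+'.pkl','wb')); cv2.imwrite(f'pics/{n}0.png',cv2.resize(d['img'],(768,576),interpolation=cv2.INTER_CUBIC)[...,::-1])
    Rm=cv2.Rodrigues(np.array(d['rvec'],float))[0]; print(n,-Rm.T@d['tvec'],d['fx'],Rm.round(2).tolist())
print(ctrl.get_obs())
E
```

```text
scene [-0.23970538 -0.4468235   0.98358419] 458.54645478060127 [[0.5, -0.86, 0.0], [-0.61, -0.36, -0.71], [0.61, 0.35, -0.71]]
top [0.3902937  0.00841506 1.09708868] 379.2732205393803 [[0.0, -1.0, -0.03], [-0.99, 0.0, -0.15], [0.15, 0.03, -0.99]]
{'t': 0.1, 'q': array([ 1.09495861e+00,  5.33363276e-02,  1.61414168e+00,  1.77183727e-05,
        1.47599921e+00, -1.19016423e-01]), 'dq': array([ 0.00026085, -0.00130135, -0.00393624,  0.00032468, -0.00095034,
       -0.00034471]), 'effort': array([ 4.98746540e-04, -3.94898951e+01, -3.71365285e+01, -1.28143993e-04,
        3.86243555e-03,  7.04469443e-06]), 'tool_pos': array([0.21807549, 0.58516419, 0.24916669]), 'tool_rot': array([-5.57426246e-01, -3.09116429e+00,  2.82165280e-03]), 'contact_force': array([-0.04272782, -0.09381072, -0.49761281]), 'wrist_torque': array([-0.03248167,  0.03594349,  0.04329486]), 'grip_force': 0.0, 'opening': 0.08527731616961914}
```

View pics/scene0.png

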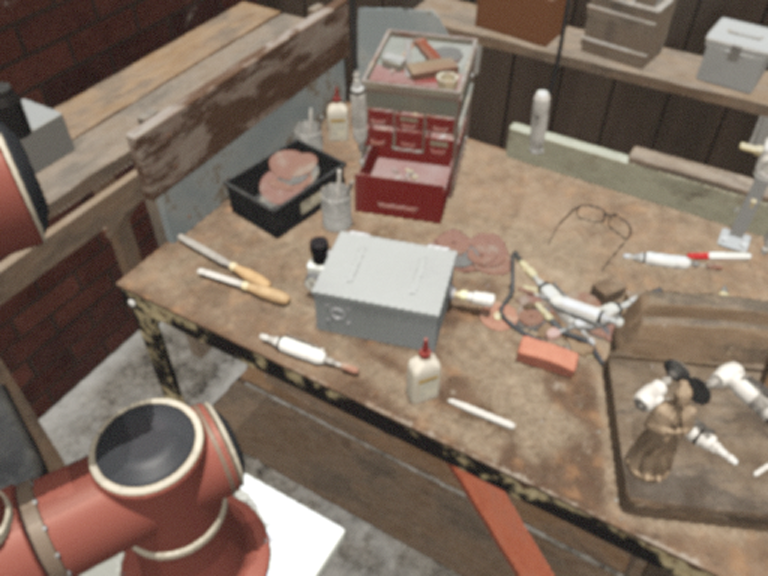

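View pics/top0.png

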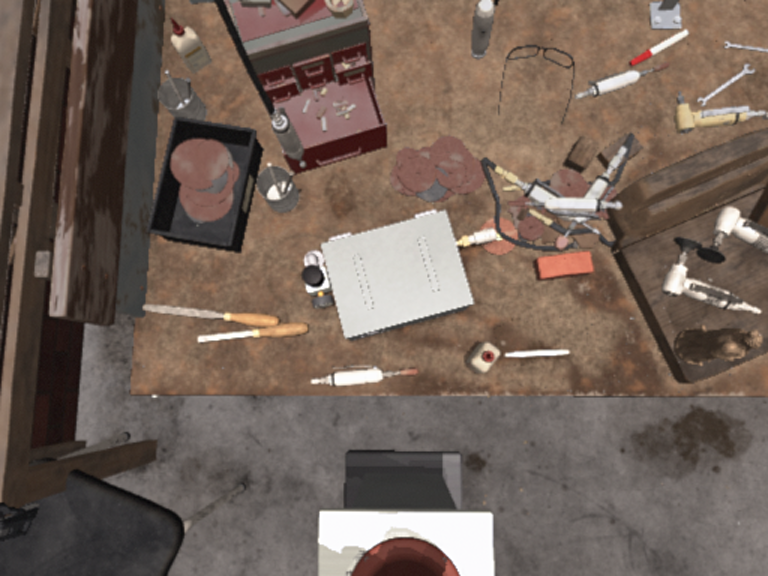

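```bash
python3 - <<'E'
from h import *
import pickle
d=pickle.load(open('top.pkl','rb')); crop(d,200,130,400,265,4,'pics/topc.png')
d=pickle.load(open('scene.pkl','rb')); crop(d,165,150,355,295,4,'pics/scenec.png')
E
```

```text
(no output)
```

View pics/topc.png

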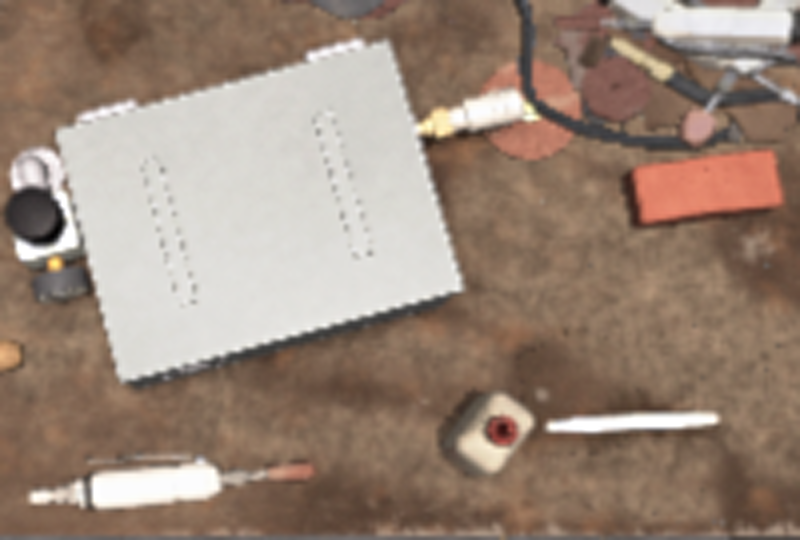

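View pics/scenec.png

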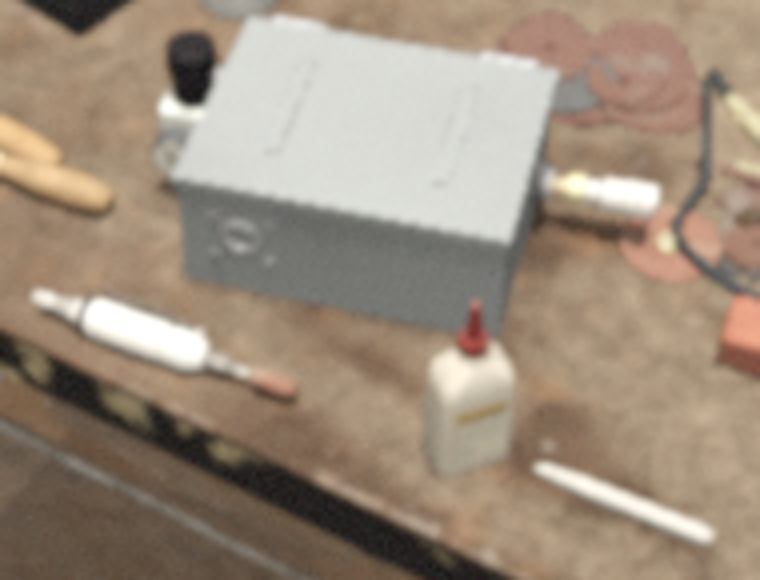

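```bash
python3 - <<'E'
from h import *
import pickle
from scipy.optimize import least_squares
T=pickle.load(open('top.pkl','rb'));S=pickle.load(open('scene.pkl','rb'))
ft=lambda p:((np.array(p)+.5)/4-.5+[200,130]); fs=lambda p:((np.array(p)+.5)/4-.5+[165,150])
C=np.array([[.0875,.115,.102],[.0875,-.115,.102],[-.0875,-.115,.102],[-.0875,.115,.102]])
ct=ft([[60,130],[389,42],[462,290],[122,382]]); cs=fs([[247,15],[557,72],[508,242],[178,180]])
cb=fs([[188,277],[497,330]]); B=np.array([[-.0875,.115,0],[-.0875,-.115,0]])
def W(p,P): 
    c,s=np.cos(p[2]),np.sin(p[2]); return np.c_[p[0]+c*P[:,0]-s*P[:,1],p[1]+s*P[:,0]+c*P[:,1],P[:,2]]
f=lambda p:np.r_[(proj(T,W(p,C))-ct).ravel(),(proj(S,W(p,C))-cs).ravel(),(proj(S,W(p,B))-cb).ravel()]
r=least_squares(f,[.55,0,.25],loss='soft_l1');p=r.x;print(p,np.rad2deg(p[2]));print(f(p).reshape(-1,2).round(1).tolist())
for nm,q,cc in(('T',ct,T),('S',cs,S)):
  print(nm,[ray(cc,*x,.102).round(3)[:2].tolist() for x in q])
h=fs([240,235])
# hole: y in box frame
g=least_squares(lambda y:(proj(S,W(p,np.array([[-.0875,y[0],y[1]]])))[0]-h),[.05,.055]);print('hole yz box',g.x,'w',W(p,np.array([[-.0875,g.x[0],.055]])))
for n,cc,q in(('T',T,ft([[547,427],[718,418]])),('S',S,fs([[537,467],[712,535]]))):
  e=[ray(cc,*x,.0045) for x in q]; print(n,'punch',e,np.mean(e,0),np.linalg.norm(e[1]-e[0]))
print('bottle cap T',ray(T,*ft([503,430]),.13),'base S',ray(S,*fs([470,470]),0), 'grinder S',[ray(S,*fs(x),.013).round(3) for x in([40,297],[145,330],[295,390])])
print('polish T',[ray(T,*ft(x),.033).round(3) for x in([632,172],[780,205])])
pickle.dump(p,open('box.pkl','wb'))
E
```

```text
[0.57735401 0.01421481 0.26574   ] 15.225780622712147
[[-0.3, 0.1], [-0.4, -0.1], [-0.2, -0.3], [0.5, -0.3], [1.4, 0.6], [-0.1, -0.2], [-0.1, 0.0], [-0.5, -0.6], [-0.6, 0.2], [0.4, 3.0]]
T [[0.632, 0.147], [0.692, -0.075], [0.522, -0.12], [0.462, 0.104]]
S [[0.632, 0.153], [0.691, -0.074], [0.523, -0.12], [0.462, 0.1]]
hole yz box [0.07137006 0.05717275] w [[0.47418195 0.06010012 0.055     ]]
T punch [array([ 0.43670829, -0.19091171,  0.0045    ]), array([ 0.44312616, -0.31185056,  0.0045    ])] [ 0.43991722 -0.25138113  0.0045    ] 0.12110901864205632
S punch [array([ 0.43768782, -0.19109285,  0.0045    ]), array([ 0.44624408, -0.31007778,  0.0045    ])] [ 0.44196595 -0.25058532  0.0045    ] 0.11929217688669469
bottle cap T [ 0.42948142 -0.14037408  0.13      ] base S [ 0.41651106 -0.15307696  0.        ] grinder S [array([0.387, 0.173, 0.013]), array([0.399, 0.092, 0.013]), array([ 0.407, -0.025,  0.013])]
polish T [array([ 0.616, -0.251,  0.033]), array([ 0.591, -0.354,  0.033])]
```

```bash
cat >> h.py <<'E'
def state():
    o=ctrl.get_obs(); M=R.from_rotvec(o['tool_rot']).as_matrix()
    return o,np.r_[o['tool_pos'],np.rad2deg(np.arctan2(M[1,1],M[0,1]))]
def plan(*w):
    o,c=state(); print('t',round(o['t'],2),'pose',c.round(4),'q',np.round(o['q'],2),'open',round(o['opening'],4),'F',np.round(o['contact_force'],1))
    for p in w:
        p=np.array(p,float); a=np.deg2rad(c[3]); d=(p-c)[:3]*100
        print(p,'->',np.round([-np.sin(a)*d[0]+np.cos(a)*d[1],np.cos(a)*d[0]+np.sin(a)*d[1],-d[2],c[3]-p[3]],2).tolist()); c=p
E
python3 - <<'E'
from h import *
plan((.33,.42,.25,56),(.42,.24,.25,43),(.45,.04,.25,30),(.45,-.15,.25,17),(.4433,-.287,.15,3.6))
E
```

```text
t 0.1 pose [ 0.2181  0.5852  0.2492 69.5556] q [ 1.09  0.05  1.61  0.    1.48 -0.12] open 0.0853 F [-0.  -0.1 -0.5]
[ 0.33  0.42  0.25 56.  ] -> [-16.26, -11.57, -0.08, 13.56]
[ 0.42  0.24  0.25 43.  ] -> [-17.53, -9.89, -0.0, 13.0]
[ 0.45  0.04  0.25 30.  ] -> [-16.67, -11.45, -0.0, 13.0]
[ 0.45 -0.15  0.25 17.  ] -> [-16.45, -9.5, -0.0, 13.0]
[ 0.4433 -0.287   0.15    3.6   ] -> [-12.91, -4.65, 10.0, 13.4]
```

Request:
servo_tool --increments '[[[5, -5, -3.5, 0, 5], [5, -10, -7, 0, 9], [5, -14, -10, 0, 13.5], [5, -16.3, -11.6, 0, 13.5], [5, -16.3, -11.6, 0, 13.5]]]' --newtons 80

```text
t: 0.6
tool_pos: [0.333, 0.416, 0.2498]
tool_rot: [0.926, 3.001, -0.003]
contact_force: [-0.4, 0.0, 0.2]
opening: 0.0494
grip_force: 0.0
```

Request:
servo_tool --increments '[[[5, -4, -2.3, 0, 4], [5, -8, -4.5, 0, 8], [5, -12, -7, 0, 13], [5, -16, -9, 0, 13], [5, -17.5, -9.9, 0, 13]]]'

```text
t: 1.1
tool_pos: [0.4213, 0.2378, 0.25]
tool_rot: [1.255, 2.88, -0.001]
contact_force: [-0.6, 0.5, -0.9]
opening: 0.05
grip_force: 0.0
```

Request:
servo_tool --increments '[[[5, -4, -2.8, 0, 4], [5, -8, -5.6, 0, 8], [5, -12, -8.4, 0, 13], [5, -16, -11, 0, 13], [5, -16.7, -11.4, 0, 13]]]'

```text
t: 1.6
tool_pos: [0.4514, 0.0369, 0.2501]
tool_rot: [1.576, 2.717, -0.002]
contact_force: [0.4, -0.0, 0.4]
opening: 0.0502
grip_force: 0.0
```

Request:
servo_tool --increments '[[[5, -4, -2.3, 0, 4], [5, -8, -4.6, 0, 8], [5, -12, -7, 0, 13], [5, -16, -9.3, 0, 13], [5, -16.4, -9.5, 0, 13]]]'

```text
t: 2.1
tool_pos: [0.4509, -0.1521, 0.25]
tool_rot: [-1.873, -2.522, 0.001]
contact_force: [-0.2, 0.8, -1.0]
opening: 0.0498
grip_force: 0.0
```

Request:
servo_tool --increments '[[[5, -4, -1.5, 1, 5], [5, -8, -3, 4, 10], [5, -12, -4.3, 7, 13.4], [5, -12.9, -4.6, 10, 13.4], [5, -12.9, -4.6, 10, 13.4]]]'

```text
t: 2.6
tool_pos: [0.4427, -0.2839, 0.1447]
tool_rot: [-2.143, -2.282, -0.0]
contact_force: [-0.8, 1.3, -0.4]
opening: 0.0501
grip_force: 0.0
```

```bash
python3 - <<'E'
from h import *
plan((.4433,-.287,.0225,3.6))
E
```

```text
t 2.6 pose [ 0.4427 -0.2839  0.1447  3.6008] q [-0.71 -0.09  1.93  0.    1.31 -0.78] open 0.0501 F [-0.8  1.3 -0.4]
[ 0.4433 -0.287   0.0225  3.6   ] -> [-0.31, 0.04, 12.22, 0.0]
```

Request:
servo_tool --increments '[[[5, -0.3, 0, 4, 0], [5, -0.3, 0, 8, 0], [5, -0.3, 0, 11, 0], [5, -0.3, 0, 11, 0], [5, -0.3, 0, 11, 0]]]'

```text
t: 3.1
tool_pos: [0.4462, -0.2881, 0.0416]
tool_rot: [2.147, 2.293, 0.001]
contact_force: [-0.4, 0.4, 0.8]
opening: 0.0498
grip_force: 0.0
```

```bash
python3 - <<'E'
from h import *
plan((.4433,-.287,.0225,3.6))
d=cam('top'); crop(d,285,200,415,290,4,'pics/a.png')
E
```

```text
t 3.1 pose [ 0.4462 -0.2881  0.0416  3.7605] q [-0.71  0.06  1.98  0.    1.1  -0.78] open 0.0498 F [-0.4  0.4  0.8]
[ 0.4433 -0.287   0.0225  3.6   ] -> [0.13, -0.28, 1.91, 0.16]
```

View pics/a.png

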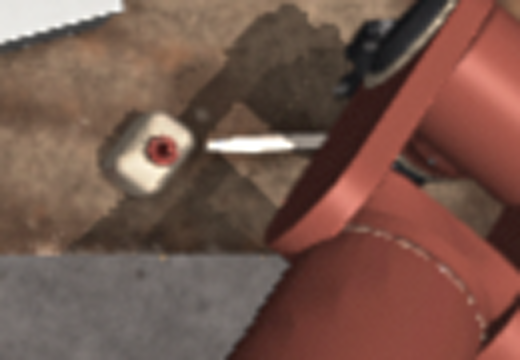

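Request:
servo_tool --increments '[[[5, 0.1, -0.3, 1.0, 0], [5, 0.1, -0.3, 1.8, 0], [5, 0.1, -0.3, 1.8, 0], [5, 0.1, -0.3, 1.8, 0]]]'

```text
t: 3.55
tool_pos: [0.4419, -0.2882, 0.0222]
tool_rot: [-2.149, -2.291, -0.0]
contact_force: [0.1, -0.2, -0.4]
opening: 0.0502
grip_force: 0.0
```

Request:
servo_tool --increments '[[[0, 0, 0, 0, 0], [0, 0, 0, 0, 0], [0, 0, 0, 0, 0], [0, 0, 0, 0, 0], [0, 0, 0, 0, 0]]]' --newtons 80

```text
t: 4.05
tool_pos: [0.4424, -0.2885, 0.0228]
tool_rot: [2.149, 2.29, 0.0]
contact_force: [-0.6, 0.1, 3.3]
opening: 0.0059
grip_force: 78.9
```

```bash
python3 - <<'E'
from h import *
plan()
E
```

```text
t 4.05 pose [ 0.4424 -0.2885  0.0228  3.6538] q [-0.72  0.08  1.99  0.    1.06 -0.78] open 0.0059 F [-0.6  0.1  3.3]
```

Request:
servo_tool --increments '[[[0, 0, 0, -2, 0], [0, 0, 0, -6, 0], [0, 0, 0, -10, 0], [0, 0, 0, -14, 0], [0, 0, 0, -17.8, 0]]]'

```text
t: 4.55
tool_pos: [0.4418, -0.288, 0.2017]
tool_rot: [2.149, 2.291, -0.0]
contact_force: [0.6, -0.1, -1.0]
opening: 0.0059
grip_force: 78.5
```

Request:
servo_tool --increments '[[[0, 0, 0, 0, 0], [0, 0, 0, 0, 0]]]'

```text
t: 4.75
tool_pos: [0.4423, -0.2885, 0.2011]
tool_rot: [2.148, 2.29, -0.0]
contact_force: [-1.1, 0.9, -1.7]
opening: 0.006
grip_force: 78.5
```

```bash
python3 - <<'E'
from h import *
import pickle
p=pickle.load(open('box.pkl','rb')); ps=np.rad2deg(p[2])
hole=np.array([.4742,.0601]); u=np.array([np.cos(p[2]),np.sin(p[2])])
pre=hole-.106*u; print(pre,ps)
P=(*pre,.0715,ps-90)
# intermediates
plan((.42,-.19,.2,-16),(.40,-.09,.2,-42),(*pre,.2,-62),(*pre,.2,ps-90))
d=cam('scene'); q=proj(d,[.4424,-.25,.18])[0].astype(int); print(q)
u0,v0=max(0,q[0]-75),max(0,q[1]-60); print(u0,v0); crop(d,u0,v0,min(512,u0+150),min(384,v0+120),5,'pics/b.png'); pickle.dump(d,open('b.pkl','wb'))
E
```

```text
[0.37192077 0.03226192] 15.225780622712147
t 4.75 pose [ 0.4423 -0.2885  0.2011  3.6625] q [-0.72 -0.15  1.89 -0.    1.4  -0.78] open 0.006 F [-1.1  0.9 -1.7]
[  0.42  -0.19   0.2  -16.  ] -> [9.97, -1.6, 0.11, 19.66]
[  0.4   -0.09   0.2  -42.  ] -> [9.06, -4.68, -0.0, 26.0]
[ 3.71920767e-01  3.22619230e-02  2.00000000e-01 -6.20000000e+01] -> [7.21, -10.27, -0.0, 20.0]
[ 3.71920767e-01  3.22619230e-02  2.00000000e-01 -7.47742194e+01] -> [0.0, 0.0, -0.0, 12.77]
[328 230]
253 170
```

View pics/b.png

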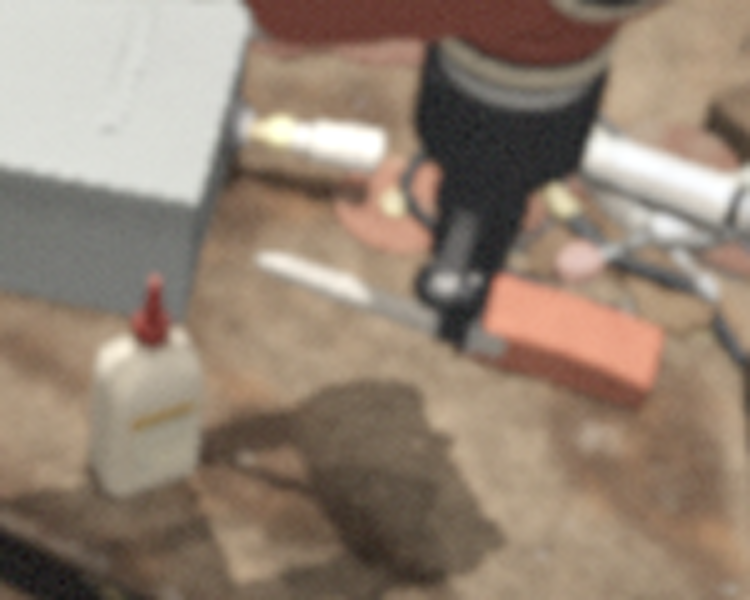

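```bash
python3 - <<'E'
from h import *
import pickle
d=pickle.load(open('b.pkl','rb'))
g=lambda q:(np.array(q)+.5)/5-.5+[253,170]
tip=g([258,262]);tail=g([503,348]);print(tip,tail)
c=np.array([.4423,-.2885,.183]);a=np.deg2rad(93.66);u=np.array([np.cos(a),np.sin(a),0])
for L in(.09,.096,.1,.104): print(L,proj(d,c+L*u),proj(d,c-(.12-L)*u))
for z in(.175,.183,.19):
  e=[ray(d,*x,z).round(4) for x in(tip,tail)];print(z,e,np.linalg.norm(e[1]-e[0]))
E
```

```text
[304.2 222. ] [353.2 239.2]
0.09 [[307.07770352 222.34938572]] [[356.78832247 240.31602371]]
0.096 [[304.68381955 221.48417729]] [[354.21685505 239.38663226]]
0.1 [[303.0925617  220.90905764]] [[352.50773642 238.76891483]]
0.104 [[301.50502042 220.33528125]] [[350.80275458 238.15269254]]
0.175 [array([ 0.4409, -0.1899,  0.175 ]), array([ 0.45  , -0.3089,  0.175 ])] 0.11934743399001085
0.183 [array([ 0.4342, -0.1924,  0.183 ]), array([ 0.4432, -0.3103,  0.183 ])] 0.11824301247853933
0.19 [array([ 0.4283, -0.1946,  0.19  ]), array([ 0.4372, -0.3115,  0.19  ])] 0.11723830432072958
```

Request:
servo_tool --increments '[[[0, 3, -0.5, 0, 5], [0, 6, -1, 0, 10], [0, 9, -1.5, 0, 15], [0, 10, -1.6, 0, 19.7], [0, 10, -1.6, 0, 19.7]]]'

```text
t: 5.3
tool_pos: [0.4184, -0.1876, 0.1976]
tool_rot: [-2.504, -1.89, 0.002]
contact_force: [0.3, -0.1, -1.1]
opening: 0.0056
grip_force: 78.5
```

Request:
servo_tool --increments '[[[0, 2, -1, 0, 6], [0, 5, -2.5, 0, 13], [0, 8, -4, 0, 20], [0, 9, -4.7, 0, 26], [0, 9, -4.7, 0, 26]]]'

```text
t: 5.8
tool_pos: [0.3987, -0.0892, 0.1988]
tool_rot: [-2.867, -1.281, 0.003]
contact_force: [-0.0, 0.6, -0.6]
opening: 0.0056
grip_force: 78.6
```

Request:
servo_tool --increments '[[[0, 2, -2.5, 0, 6], [0, 4, -5.5, 0, 12], [0, 6, -8.5, 0, 18], [0, 7.2, -10.3, 0, 20], [0, 7.2, -10.3, 0, 20]]]'

```text
t: 6.3
tool_pos: [0.3709, 0.0332, 0.1995]
tool_rot: [-3.046, -0.767, 0.002]
contact_force: [-0.3, -0.4, -1.2]
opening: 0.0057
grip_force: 78.7
```

Request:
servo_tool --increments '[[[0, 0, 0, 0, 6], [0, 0, 0, 0, 12.8], [0, 0, 0, 0, 12.8], [0, 0, 0, 0, 12.8]]]'

```text
t: 6.7
tool_pos: [0.3714, 0.0314, 0.2]
tool_rot: [3.113, 0.418, -0.001]
contact_force: [-0.6, -0.1, -0.1]
opening: 0.0057
grip_force: 78.6
```

```bash
python3 - <<'E'
from h import *
import pickle
p=pickle.load(open('box.pkl','rb')); ps=np.rad2deg(p[2])
hole=np.array([.4742,.0601]); u=np.array([np.cos(p[2]),np.sin(p[2])])
pre=hole-.110*u; plan((*pre,.0733,ps-90))
E
```

```text
t 6.7 pose [ 3.71400e-01  3.14000e-02  2.00000e-01 -7.47048e+01] q [-0.12 -0.59  2.22 -0.    1.51  1.19] open 0.0057 F [-0.6 -0.1 -0.1]
[ 3.68061173e-01  3.12114295e-02  7.33000000e-02 -7.47742194e+01] -> [-0.33, -0.07, 12.67, 0.07]
```

Request:
servo_tool --increments '[[[0, -0.3, 0, 3, 0], [0, -0.3, -0.1, 6, 0], [0, -0.3, -0.1, 9, 0], [0, -0.3, -0.1, 11.5, 0], [0, -0.3, -0.1, 12.7, 0]]]'

```text
t: 7.2
tool_pos: [0.3664, 0.0323, 0.0707]
tool_rot: [-3.113, -0.417, 0.007]
contact_force: [0.1, 0.2, -1.7]
opening: 0.0058
grip_force: 78.7
```

Request:
servo_tool --increments '[[[0, 0, 0, 0, 0], [0, 0, 0, 0, 0], [0, 0, 0, 0, 0]]]'

```text
t: 7.5
tool_pos: [0.3694, 0.0324, 0.0751]
tool_rot: [3.113, 0.415, 0.005]
contact_force: [0.1, -0.4, -0.9]
opening: 0.0059
grip_force: 78.7
```

```bash
python3 - <<'E'
from h import *
import pickle
p=pickle.load(open('box.pkl','rb')); ps=np.rad2deg(p[2])
hole=np.array([.4742,.0601]); u=np.array([np.cos(p[2]),np.sin(p[2])])
pre=hole-.110*u; plan((*pre,.0733,ps-90),(*(hole-.0555*u),.0733,ps-90))
o,c=state()
d=cam('scene'); print('hole px',proj(d,[*hole,.055]),'tip px',proj(d,[*(c[:2]+.0975*u),c[2]-.0183]))
crop(d,195,185,275,245,10,'pics/c.png')
E
```

```text
t 7.5 pose [ 3.69400e-01  3.24000e-02  7.51000e-02 -7.48145e+01] q [-0.11 -0.45  2.35 -0.    1.24  1.19] open 0.0059 F [ 0.1 -0.4 -0.9]
[ 3.68061173e-01  3.12114295e-02  7.33000000e-02 -7.47742194e+01] -> [-0.16, 0.08, 0.18, -0.04]
[ 4.20648138e-01  4.55244031e-02  7.33000000e-02 -7.47742194e+01] -> [5.45, 0.0, -0.0, 0.0]
hole px [[224.66200674 208.90772836]] tip px [[223.16617872 211.20341186]]
```

View pics/c.png

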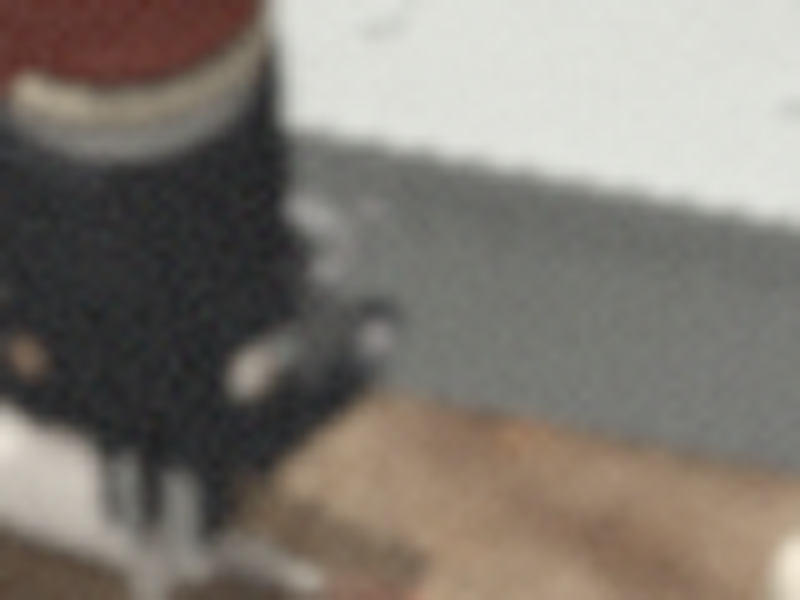

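Request:
servo_tool --increments '[[[0, 0, 0.1, 0.15, 0], [0, 0, 0.1, 0.15, 0], [0, 0, 0.1, 0.15, 0], [0, 0, 0.1, 0.15, 0]]]'

```text
t: 7.95
tool_pos: [0.3683, 0.0317, 0.0719]
tool_rot: [3.114, 0.415, 0.0]
contact_force: [-0.0, -0.9, 0.4]
opening: 0.0058
grip_force: 78.7
```

```bash
python3 - <<'E'
from h import *
import pickle
p=pickle.load(open('box.pkl','rb')); ps=np.rad2deg(p[2])
hole=np.array([.4742,.0601]); u=np.array([np.cos(p[2]),np.sin(p[2])])
plan((*(hole-.0555*u),.0733,ps-90))
E
```

```text
t 7.95 pose [ 3.68300e-01  3.17000e-02  7.19000e-02 -7.48345e+01] q [-0.12 -0.44  2.35 -0.    1.24  1.19] open 0.0058 F [-0.  -0.9  0.4]
[ 4.20648138e-01  4.55244031e-02  7.33000000e-02 -7.47742194e+01] -> [5.42, 0.04, -0.14, -0.06]
```

Request:
servo_tool --increments '[[[0, 0.3, 0, -0.1, 0], [0, 0.7, 0, -0.1, 0], [0, 1.1, 0, -0.1, 0], [0, 1.5, 0, -0.1, 0], [0, 1.9, 0, -0.1, 0]]]'

```text
t: 8.45
tool_pos: [0.387, 0.0368, 0.0728]
tool_rot: [-3.114, -0.414, 0.0]
contact_force: [-0.6, 0.7, -0.8]
opening: 0.0058
grip_force: 78.7
```

Request:
servo_tool --increments '[[[0, 0.3, 0, 0, 0], [0, 0.6, 0, 0, 0], [0, 0.6, 0, 0, 0]]]'

```text
t: 8.75
tool_pos: [0.3927, 0.0383, 0.0729]
tool_rot: [-3.114, -0.415, 0.0]
contact_force: [0.5, 0.3, -0.8]
opening: 0.0057
grip_force: 78.7
```

Request:
servo_tool --increments '[[[0, 0.4, 0, 0, 0], [0, 0.8, 0, 0, 0], [0, 1.2, 0, 0, 0], [0, 1.5, 0, 0, 0], [0, 1.8, 0, 0, 0]]]'

```text
t: 9.25
tool_pos: [0.4098, 0.043, 0.0728]
tool_rot: [3.114, 0.414, -0.001]
contact_force: [-3.7, -0.8, -0.2]
opening: 0.0058
grip_force: 78.7
```

Request:
servo_tool --increments '[[[0, 0.2, 0, 0, 0], [0, 0.4, 0, 0, 0], [0, 0.6, 0, 0, 0], [0, 0.8, 0, 0, 0]]]'

```text
t: 9.65
tool_pos: [0.4161, 0.0448, 0.0719]
tool_rot: [3.114, 0.414, -0.006]
contact_force: [-5.8, -2.2, -0.6]
opening: 0.0059
grip_force: 78.8
```

```bash
python3 - <<'E'
from h import *
plan()
d=cam('top'); cv2.imwrite('pics/d.png',cv2.resize(d['img'],None,fx=1.5,fy=1.5)[...,::-1])
print(d['img'][150:210,235:295].reshape(-1,3).mean(0))
E
```

```text
t 9.65 pose [ 4.1610e-01  4.4800e-02  7.1900e-02 -7.4841e+01] q [-0.07 -0.28  2.23 -0.    1.19  1.24] open 0.0059 F [-5.8 -2.2 -0.6]
[202.43777778 199.82166667 194.0825    ]
```

Request:
servo_tool --increments '[[[0, 0.2, 0, 0, 0], [0, 0.3, 0, 0, 0], [0, 0.4, 0, 0, 0], [0, 0.4, 0, 0, 0]]]'

```text
t: 10.1
tool_pos: [0.4196, 0.0458, 0.0718]
tool_rot: [3.114, 0.414, -0.008]
contact_force: [-6.6, -2.3, 0.4]
opening: 0.0057
grip_force: 78.8
```

```bash
python3 - <<'E'
from h import *
plan()
d=cam('top'); print(d['img'][150:210,235:295].reshape(-1,3).mean(0))
E
```

```text
t 10.1 pose [ 4.19600e-01  4.58000e-02  7.18000e-02 -7.48406e+01] q [-0.07 -0.27  2.22 -0.    1.19  1.24] open 0.0057 F [-6.6 -2.3  0.4]
[156.20638889 153.93666667 150.04611111]
```

Request:
servo_tool --increments '[[[0, 0, 0, 0, 0], [0, 0, 0, 0, 0], [0, 0, 0, 0, 0], [0, 0, 0, 0, 0], [0, 0, 0, 0, 0]]]'

```text
t: 10.65
tool_pos: [0.4195, 0.0458, 0.0718]
tool_rot: [3.114, 0.414, -0.008]
contact_force: [-5.9, -2.1, 0.7]
opening: 0.0058
grip_force: 78.8
```

Request:
servo_tool --increments '[[[0, -2, 0, 0, 0], [0, -4, 0, 0, 0], [0, -5.5, 0, 0, 0], [0, -5.8, 0, 0, 0], [0, -5.8, 0, 0, 0]]]'

```text
t: 11.15
tool_pos: [0.3658, 0.0309, 0.0731]
tool_rot: [3.114, 0.414, 0.003]
contact_force: [0.2, -0.8, -0.4]
opening: 0.0058
grip_force: 78.7
```

```bash
python3 - <<'E'
from h import *
import pickle
plan()
d=cam('top'); pickle.dump(d,open('top2.pkl','wb')); crop(d,200,100,360,220,5,'pics/e.png')
E
```

```text
t 11.15 pose [ 3.65800e-01  3.09000e-02  7.31000e-02 -7.48686e+01] q [-0.12 -0.45  2.35  0.    1.24  1.19] open 0.0058 F [ 0.2 -0.8 -0.4]
```

View pics/e.png

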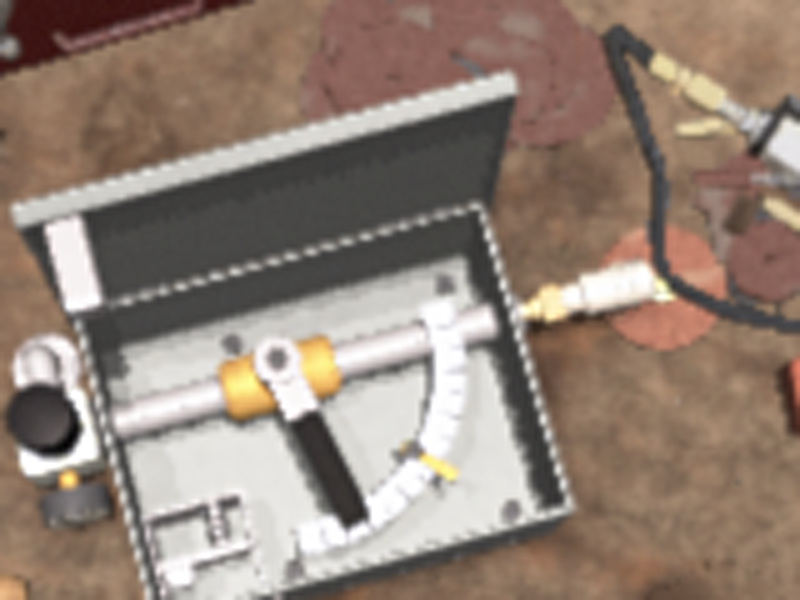

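```bash
python3 - <<'E'
from h import *
import pickle
T=pickle.load(open('top2.pkl','rb')); p=pickle.load(open('box.pkl','rb'))
c,s=np.cos(p[2]),np.sin(p[2]); Rb=np.array([[c,-s],[s,c]])
ax=p[:2]+Rb@[.0345,.015]; print('axis',ax)
g=lambda q:(np.array(q)+.5)/5-.5+[200,100]
for n,q,z in(('spindle',(278,357),.1),('lever end',(355,523),.09),('lever end2',(348,500),.09),('sleeve start',(302,420),.09),('tip',(457,475),.063),('inner',(425,457),.063),('screw',(405,450),.068)):
  w=ray(T,*g(q),z)[:2]; d=Rb.T@(w-ax); print(n,w.round(4),'r',np.hypot(*d).round(4),'ang',np.rad2deg(np.arctan2(-d[1],-d[0])).round(1))
im=T['img'].astype(int); r,gg,b=im[...,0],im[...,1],im[...,2]
m=(r>180)&(gg>140)&(b<120); ys,xs=np.nonzero(m[185:200,278:296]); pts=np.c_[xs+278,ys+185]
for q in pts:
  w=ray(T,*q,.063)[:2]; d=Rb.T@(w-ax); print(q,im[q[1],q[0]],np.hypot(*d).round(4),np.rad2deg(np.arctan2(-d[1],-d[0])).round(1))
E
```

```text
axis [0.60670365 0.03774879]
spindle [0.6073 0.0379] r 0.0006 ang 179.5
lever end [ 0.5186 -0.0031] r 0.0972 ang 9.7
lever end2 [5.31e-01 5.00e-04] r 0.0844 ang 10.9
sleeve start [0.5746 0.0252] r 0.0344 ang 6.2
tip [ 0.5485 -0.0597] r 0.1135 ang 43.9
inner [ 0.5586 -0.0422] r 0.0933 ang 43.7
screw [ 0.5617 -0.031 ] r 0.0822 ang 41.6
```

```bash
python3 - <<'E'
from h import *
plan((.3658,.0309,.2,-74.87),(.37,.02,.2,-55),(.40,-.10,.2,-35),(.43,-.21,.2,-10),(.4424,-.2885,.15,3.65))
E
```

```text
t 11.2 pose [ 3.66200e-01  3.09000e-02  7.33000e-02 -7.48563e+01] q [-0.12 -0.45  2.35  0.    1.24  1.19] open 0.0059 F [ 0.7 -0.5 -0.6]
[ 3.658e-01  3.090e-02  2.000e-01 -7.487e+01] -> [-0.04, -0.01, -12.67, 0.01]
[ 3.7e-01  2.0e-02  2.0e-01 -5.5e+01] -> [0.12, 1.16, -0.0, -19.87]
[  0.4  -0.1   0.2 -35. ] -> [-4.43, 11.55, -0.0, -20.0]
[  0.43  -0.21   0.2  -10.  ] -> [-7.29, 8.77, -0.0, -25.0]
[ 0.4424 -0.2885  0.15    3.65  ] -> [-7.52, 2.58, 5.0, -13.65]
```

Request:
servo_tool --increments '[[[0, 0, 0, -4, 0], [0, 0, 0, -8, 0], [0, 0, 0, -11.5, 0], [0, 0, 0, -12.7, 0], [0, 0, 0, -12.7, 0]]]'

```text
t: 11.7
tool_pos: [0.3671, 0.0309, 0.2021]
tool_rot: [3.113, 0.415, 0.007]
contact_force: [-0.1, 0.2, -0.4]
opening: 0.0058
grip_force: 78.7
```

Request:
servo_tool --increments '[[[0, 0, 0.4, 0, -6], [0, 0.1, 0.8, 0, -13], [0, 0.1, 1.2, 0, -19.9], [0, 0.1, 1.2, 0, -19.9]]]'

```text
t: 12.1
tool_pos: [0.3686, 0.0195, 0.1972]
tool_rot: [-2.994, -0.944, 0.006]
contact_force: [1.2, 0.4, -1.3]
opening: 0.006
grip_force: 78.7
```

Request:
servo_tool --increments '[[[0, -1, 2.7, 0, -5], [0, -2.2, 5.7, 0, -11], [0, -3.4, 9, 0, -17], [0, -4.4, 11.5, 0, -20], [0, -4.4, 11.5, 0, -20]]]'

```text
t: 12.6
tool_pos: [0.3993, -0.1017, 0.1982]
tool_rot: [-2.789, -1.443, 0.003]
contact_force: [-0.6, -0.3, -1.1]
opening: 0.0059
grip_force: 78.7
```

Request:
servo_tool --increments '[[[0, -1.7, 2, 0, -6], [0, -3.6, 4.5, 0, -13], [0, -5.6, 6.8, 0, -20], [0, -7.3, 8.8, 0, -25], [0, -7.3, 8.8, 0, -25]]]'

```text
t: 13.1
tool_pos: [0.4299, -0.2111, 0.1985]
tool_rot: [-2.408, -2.015, 0.001]
contact_force: [-0.7, 0.3, -1.0]
opening: 0.0058
grip_force: 78.8
```

Request:
servo_tool --increments '[[[0, -3, 1, 0, -6], [0, -6, 2, 0, -11], [0, -7.5, 2.6, 0, -13.7], [0, -7.5, 2.6, 0, -13.7], [0, -7.5, 2.6, 0, -13.7]]]'

```text
t: 13.6
tool_pos: [0.4422, -0.2868, 0.1988]
tool_rot: [-2.148, -2.289, -0.001]
contact_force: [1.1, -0.7, -0.9]
opening: 0.0057
grip_force: 78.8
```

Request:
servo_tool --increments '[[[0, 0, 0, 4, 0], [0, 0, 0, 9, 0], [0, 0, 0, 13, 0], [0, 0, 0, 15, 0], [0, 0, 0, 15, 0]]]'

```text
t: 14.1
tool_pos: [0.4397, -0.2845, 0.0455]
tool_rot: [-2.141, -2.286, -0.0]
contact_force: [-0.3, 0.2, -0.6]
opening: 0.0058
grip_force: 78.8
```

```bash
python3 - <<'E'
from h import *
plan((.4424,-.2885,.0235,3.65))
E
```

```text
t 14.1 pose [ 0.4397 -0.2845  0.0455  3.7416] q [-0.72  0.04  1.99  0.    1.12 -0.78] open 0.0058 F [-0.3  0.2 -0.6]
[ 0.4424 -0.2885  0.0235  3.65  ] -> [-0.42, 0.24, 2.2, 0.09]
```

Request:
servo_tool --increments '[[[0, -0.2, 0.1, 0.8, 0], [0, -0.2, 0.1, 1.6, 0], [0, -0.2, 0.1, 2.2, 0], [0, -0.2, 0.1, 2.2, 0], [0, -0.2, 0.1, 2.2, 0]]]'

```text
t: 14.6
tool_pos: [0.4438, -0.2905, 0.0282]
tool_rot: [2.147, 2.292, 0.0]
contact_force: [-0.3, -0.1, -0.5]
opening: 0.0062
grip_force: 78.8
```

Request:
servo_tool --increments '[[[0, 0, 0, 0, 0]]]'

```text
t: 14.7
tool_pos: [0.4439, -0.2907, 0.0284]
tool_rot: [2.147, 2.292, 0.0]
contact_force: [0.4, -0.3, -0.6]
opening: 0.0058
grip_force: 78.8
```

Request:
servo_tool --increments '[[[0, 0, 0, 0.3, 0], [0, 0, 0, 0.5, 0], [0, 0, 0, 0.5, 0], [0, 0, 0, 0.5, 0]]]'

```text
t: 15.1
tool_pos: [0.4437, -0.2905, 0.0229]
tool_rot: [2.147, 2.293, -0.0]
contact_force: [-0.7, 0.1, -0.2]
opening: 0.0057
grip_force: 78.9
```

Request:
servo_tool --increments '[[[2, 0, 0, 0, 0], [3.5, 0, 0, 0, 0], [5, 0, 0, 0, 0], [5, 0, 0, 0, 0], [5, 0, 0, 0, 0]]]'

```text
t: 15.6
tool_pos: [0.4436, -0.2904, 0.0228]
tool_rot: [2.147, 2.293, -0.0]
contact_force: [-0.1, 0.4, -0.4]
opening: 0.05
grip_force: 0.0
```

Request:
servo_tool --increments '[[[5, 0, 0, -2, 0], [5, 0, 0, -6, 0], [5, 0, 0, -11, 0], [5, 0, 0, -16, 0], [5, 0, 0, -20, 0]]]'

```text
t: 16.1
tool_pos: [0.444, -0.2907, 0.2263]
tool_rot: [2.145, 2.291, 0.0]
contact_force: [0.8, -0.9, -0.0]
opening: 0.05
grip_force: 0.0
```

```bash
cat >> h.py <<'E'
AX=np.array([.6067,.0377]);BY=15.23
def lev(a,z,r=.065):
    t=np.deg2rad(BY+180+a); return (*(AX+r*np.array([np.cos(t),np.sin(t)])),z,BY+90+a-180)
E
python3 - <<'E'
from h import *
print(lev(9,.2))
plan((.48,-.20,.226,-15),(.53,-.09,.226,-38),(.54,.00,.226,-60),lev(9,.2))
d=cam('top'); crop(d,285,200,415,290,4,'pics/f.png')
E
```

```text
(np.float64(0.5474261518631187), np.float64(0.011023963430713053), 0.2, -65.77)
t 16.1 pose [ 0.444  -0.2907  0.2263  3.7584] q [-0.72 -0.16  1.86  0.    1.44 -0.79] open 0.05 F [ 0.8 -0.9 -0. ]
[  0.48   -0.2     0.226 -15.   ] -> [8.81, 4.19, 0.03, 18.76]
[  0.53   -0.09    0.226 -38.   ] -> [11.92, 1.98, -0.0, 23.0]
[  0.54    0.      0.226 -60.   ] -> [7.71, -4.75, -0.0, 22.0]
[ 5.47426152e-01  1.10239634e-02  2.00000000e-01 -6.57700000e+01] -> [1.19, -0.58, 2.6, 5.77]
```

Request:
servo_tool --increments '[[[5, 2.5, 1.2, 0, 5], [5, 5.5, 2.6, 0, 11], [5, 8, 3.8, 0, 17], [5, 8.8, 4.2, 0, 18.8], [5, 8.8, 4.2, 0, 18.8]]]'

```text
t: 16.65
tool_pos: [0.48, -0.1986, 0.2224]
tool_rot: [-2.491, -1.914, 0.0]
contact_force: [-0.1, 0.3, -0.1]
opening: 0.0502
grip_force: 0.0
```

Request:
servo_tool --increments '[[[5, 3, 0.5, 0, 6], [5, 6.5, 1.1, 0, 13], [5, 10, 1.7, 0, 20], [5, 11.9, 2, 0, 23], [5, 11.9, 2, 0, 23]]]'

```text
t: 17.15
tool_pos: [0.5304, -0.0889, 0.2225]
tool_rot: [-2.822, -1.38, 0.0]
contact_force: [-1.0, -0.6, -0.2]
opening: 0.0504
grip_force: 0.0
```

Request:
servo_tool --increments '[[[5, 2, -1.2, 0, 6], [5, 4.5, -2.7, 0, 13], [5, 7, -4.3, 0, 20], [5, 7.7, -4.7, 0, 22], [5, 7.7, -4.7, 0, 22]]]'

```text
t: 17.65
tool_pos: [0.5402, -0.0008, 0.2226]
tool_rot: [3.034, 0.815, -0.001]
contact_force: [-0.1, -0.2, -0.1]
opening: 0.0501
grip_force: 0.0
```

Request:
servo_tool --increments '[[[4, 0.6, -0.3, 1, 3], [4, 1.2, -0.6, 2, 5.8], [4, 1.2, -0.6, 2.6, 5.8], [4, 1.2, -0.6, 2.6, 5.8], [4, 1.2, -0.6, 2.6, 5.8]]]'

```text
t: 18.15
tool_pos: [0.5477, 0.0097, 0.1969]
tool_rot: [3.072, 0.658, -0.0]
contact_force: [0.5, 0.7, -0.2]
opening: 0.0403
grip_force: 0.0
```

```bash
python3 - <<'E'
from h import *
plan(lev(9,.096))
d=cam('scene'); crop(d,190,140,390,285,4,'pics/g.png')
E
```

```text
t 18.15 pose [ 5.4770e-01  9.7000e-03  1.9690e-01 -6.5835e+01] q [-0.12 -0.09  1.85 -0.    1.39  1.03] open 0.0403 F [ 0.5  0.7 -0.2]
[ 5.47426152e-01  1.10239634e-02  9.60000000e-02 -6.57700000e+01] -> [0.03, -0.13, 10.09, -0.06]
```

View pics/g.png

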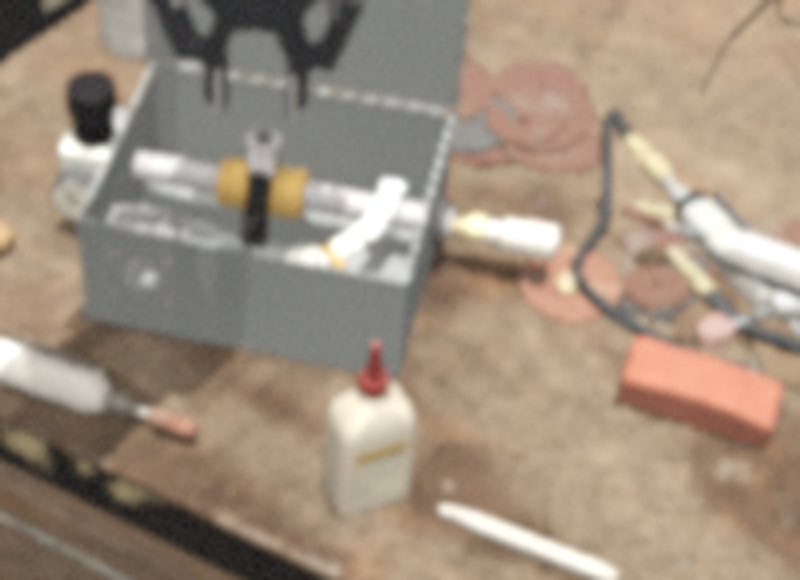

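Request:
servo_tool --increments '[[[4, 0, -0.1, 3, 0], [4, 0, -0.1, 6, 0], [4, 0, -0.1, 8.5, 0], [4, 0, -0.1, 9.2, 0], [4, 0, -0.1, 9.2, 0]]]' --newtons 25

```text
t: 18.7
tool_pos: [0.5468, 0.0115, 0.1042]
tool_rot: [-3.072, -0.657, 0.003]
contact_force: [0.4, -0.4, -0.0]
opening: 0.0402
grip_force: 0.0
```

Request:
servo_tool --increments '[[[4, 0, 0, 0, 0], [4, 0, 0, 0, 0]]]'

```text
t: 18.9
tool_pos: [0.5487, 0.0114, 0.1069]
tool_rot: [3.071, 0.657, 0.005]
contact_force: [0.0, -0.1, -0.2]
opening: 0.0398
grip_force: 0.0
```

```bash
python3 - <<'E'
from h import *
plan(lev(9,.096))
E
```

```text
t 18.9 pose [ 5.48700e-01  1.14000e-02  1.06900e-01 -6.58373e+01] q [-0.11  0.    1.91 -0.    1.22  1.03] open 0.0398 F [ 0.  -0.1 -0.2]
[ 5.47426152e-01  1.10239634e-02  9.60000000e-02 -6.57700000e+01] -> [-0.14, -0.02, 1.09, -0.07]
```

Request:
servo_tool --increments '[[[4, -0.1, 0, 0.5, 0], [4, -0.1, 0, 0.9, 0], [4, -0.1, 0, 0.9, 0], [4, -0.1, 0, 0.9, 0]]]'

```text
t: 19.3
tool_pos: [0.5462, 0.0113, 0.0956]
tool_rot: [-3.072, -0.657, 0.001]
contact_force: [-0.2, -0.1, -1.2]
opening: 0.0398
grip_force: 0.0
```

Request:
servo_tool --increments '[[[1, 0, 0, 0, 0], [1, 0, 0, 0, 0], [1, 0, 0, 0, 0], [1, 0, 0, 0, 0], [1, 0, 0, 0, 0]]]'

```text
t: 19.8
tool_pos: [0.5465, 0.011, 0.096]
tool_rot: [3.072, 0.657, -0.0]
contact_force: [-1.0, -2.1, 1.6]
opening: 0.0172
grip_force: 28.6
```

```bash
python3 - <<'E'
from h import *
plan()
o,c=state(); print('r',np.hypot(*(c[:2]-AX)),'ang',np.rad2deg(np.arctan2(*(c[:2]-AX)[::-1]))%360-180-BY)
def arc(a0,al,r):
    c=np.array(lev(a0,0,r)); t=np.deg2rad(c[3])
    for a in al:
        w=np.array(lev(a,0,r)); d=(w-c)[:2]*100
        print(a,np.round([-np.sin(t)*d[0]+np.cos(t)*d[1],np.cos(t)*d[0]+np.sin(t)*d[1],0,-(a-a0)],2).tolist())
arc(9,[12,16,20,24,28],.065); arc(28,[32,36,40,43,44],.065)
E
```

```text
t 19.8 pose [ 5.46500e-01  1.10000e-02  9.60000e-02 -6.58389e+01] q [-0.12  0.01  1.92 -0.    1.2   1.03] open 0.0172 F [-1.  -2.1  1.6]
r 0.06583298852306382 ang 8.664334479356302
12 [0.01, 0.34, 0.0, -3.0]
16 [0.05, 0.79, 0.0, -7.0]
20 [0.12, 1.24, 0.0, -11.0]
24 [0.22, 1.68, 0.0, -15.0]
28 [0.35, 2.12, 0.0, -19.0]
32 [0.02, 0.45, 0.0, -4.0]
36 [0.06, 0.9, 0.0, -8.0]
40 [0.14, 1.35, 0.0, -12.0]
43 [0.22, 1.68, 0.0, -15.0]
44 [0.25, 1.79, 0.0, -16.0]
```

Gripped (17 mm ≈ lever width). Turning along the arc.

Request:
servo_tool --increments '[[[1, 0, 0.35, 0, -3], [1, 0.05, 0.8, 0, -7], [1, 0.1, 1.25, 0, -11], [1, 0.2, 1.7, 0, -15], [1, 0.35, 2.1, 0, -19]]]'

```text
t: 20.3
tool_pos: [0.5587, -0.0071, 0.0961]
tool_rot: [2.919, 1.157, 0.001]
contact_force: [-1.3, -3.5, 1.2]
opening: 0.0175
grip_force: 28.5
```

```bash
python3 - <<'E'
from h import *
plan()
o,c=state(); print('r',np.hypot(*(c[:2]-AX)),'ang',np.rad2deg(np.arctan2(*(c[:2]-AX)[::-1]))%360-180-BY)
E
```

```text
t 20.3 pose [ 5.5870e-01 -7.1000e-03  9.6100e-02 -4.6747e+01] q [-0.15  0.04  1.89 -0.    1.2   0.67] open 0.0175 F [-1.3 -3.5  1.2]
r 0.06568860057184882 ang 27.78237499569808
```

Request:
servo_tool --increments '[[[1, 0, 0.45, 0, -4], [1, 0.05, 0.9, 0, -8], [1, 0.15, 1.35, 0, -12], [1, 0.25, 1.8, 0, -16], [1, 0.25, 1.8, 0, -16]]]'

```text
t: 20.8
tool_pos: [0.5734, -0.019, 0.0961]
tool_rot: [2.731, 1.548, 0.002]
contact_force: [2.9, -4.8, -1.1]
opening: 0.0173
grip_force: 28.2
```

Request:
servo_tool --increments '[[[1, 0, 0, 0, 0], [1, 0, 0, 0, 0], [1, 0, 0, 0, 0]]]'

```text
t: 21.1
tool_pos: [0.5732, -0.0189, 0.0961]
tool_rot: [2.731, 1.546, 0.002]
contact_force: [3.0, -5.7, -1.1]
opening: 0.0173
grip_force: 28.1
```

```bash
python3 - <<'E'
from h import *
plan()
o,c=state(); print('r',np.hypot(*(c[:2]-AX)),'ang',np.rad2deg(np.arctan2(*(c[:2]-AX)[::-1]))%360-180-BY)
E
```

```text
t 21.1 pose [ 5.73200e-01 -1.89000e-02  9.61000e-02 -3.09755e+01] q [-0.16  0.08  1.86 -0.    1.2   0.38] open 0.0173 F [ 3.  -5.7 -1.1]
r 0.06574087785947584 ang 44.131475144832805
```

Release, lift straight up and move clear to check from above.

Request:
servo_tool --increments '[[[2.5, 0, 0, 0, 0], [4, 0, 0, 0, 0], [4, 0, 0, 0, 0], [4, 0, 0, 0, 0]]]'

```text
t: 21.5
tool_pos: [0.5721, -0.0175, 0.0956]
tool_rot: [-2.732, -1.55, 0.0]
contact_force: [-0.2, 0.3, -0.8]
opening: 0.0397
grip_force: 0.0
```

Request:
servo_tool --increments '[[[4, 0, 0, -2, 0], [4, 0, 0, -5, 0], [4, 0, 0, -9, 0], [4, 0, 0, -13, 0], [4, 0, 0, -14, 0]]]'

```text
t: 22.0
tool_pos: [0.5748, -0.0181, 0.2421]
tool_rot: [2.727, 1.548, 0.012]
contact_force: [0.5, -0.0, 0.8]
opening: 0.0397
grip_force: 0.0
```

```bash
python3 - <<'E'
from h import *
plan((.48,-.20,.24,-31),(.44,-.35,.24,-31))
E
```

```text
t 22.0 pose [ 5.74800e-01 -1.81000e-02  2.42100e-01 -3.08435e+01] q [-0.16 -0.07  1.75  0.    1.45  0.38] open 0.0397 F [ 0.5 -0.   0.8]
[  0.48  -0.2    0.24 -31.  ] -> [-20.48, 1.19, 0.21, 0.16]
[  0.44  -0.35   0.24 -31.  ] -> [-14.92, 4.3, -0.0, 0.0]
```

Request:
servo_tool --increments '[[[4, -4.5, 0.3, 0, 0], [4, -9, 0.6, 0, 0], [4, -13.5, 0.8, 0, 0], [4, -18, 1, 0, 0], [4, -20.5, 1.2, 0, 0]]]'

```text
t: 22.5
tool_pos: [0.4758, -0.2019, 0.2348]
tool_rot: [-2.733, -1.547, 0.002]
contact_force: [0.2, -0.0, -0.3]
opening: 0.0401
grip_force: 0.0
```

Request:
servo_tool --increments '[[[4, -4, 1, 0, 0], [4, -8, 2.2, 0, 0], [4, -12, 3.5, 0, 0], [4, -15, 4.3, 0, 0], [4, -15, 4.3, 0, 0]]]'

```text
t: 23.0
tool_pos: [0.4361, -0.3536, 0.2347]
tool_rot: [-2.735, -1.544, 0.002]
contact_force: [0.5, -1.0, -0.2]
opening: 0.0399
grip_force: 0.0
```

```bash
python3 - <<'E'
from h import *
import pickle
plan()
d=cam('top'); pickle.dump(d,open('top3.pkl','wb'));crop(d,215,125,345,220,6,'pics/i.png')
E
```

```text
t 23.0 pose [  0.4361  -0.3536   0.2347 -31.0978] q [-0.81 -0.09  1.78 -0.    1.45 -0.27] open 0.0399 F [ 0.5 -1.  -0.2]
```

View pics/i.png

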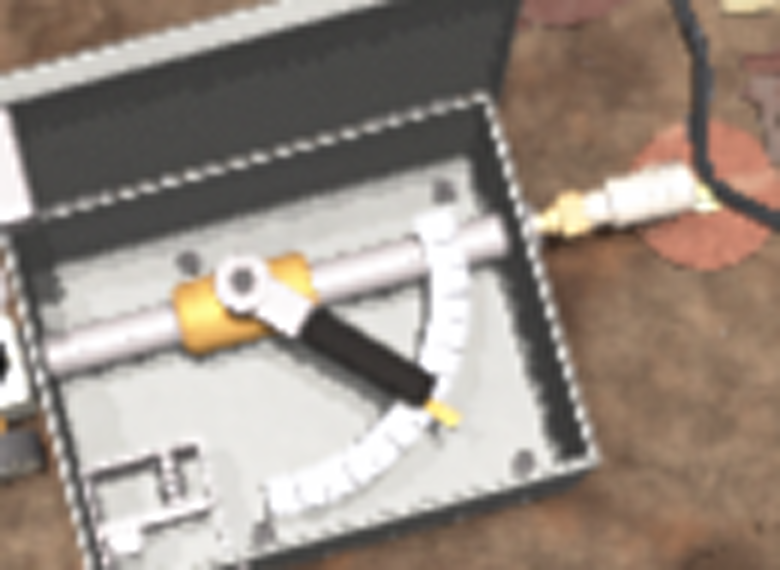

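```bash
python3 - <<'E'
from h import *
import pickle
T=pickle.load(open('top3.pkl','rb')); g=lambda q:(np.array(q)+.5)/6-.5+[215,125]
t=np.deg2rad(BY); Rb=np.array([[np.cos(t),-np.sin(t)],[np.sin(t),np.cos(t)]])
for n,q,z in(('spindle',(243,280),.1),('end corner a',(433,375),.09),('end corner b',(414,402),.09),('start a',(325,312),.09),('start b',(303,337),.09),('tip',(453,416),.063),('tip base',(431,406),.063)):
  d=Rb.T@(ray(T,*g(q),z)[:2]-AX); print(n,d.round(4),np.hypot(*d).round(4),np.rad2deg(np.arctan2(-d[1],-d[0])).round(1))
a,b,c,e=[Rb.T@(ray(T,*g(q),.09)[:2]) for q in((433,375),(414,402),(325,312),(303,337))]
v=(a+b-c-e)/2; print('sleeve dir',np.rad2deg(np.arctan2(-v[1],-v[0])))
E
```

```text
spindle [0.     0.0005] 0.0005 -92.2
end corner a [-0.0626 -0.0705] 0.0942 48.4
end corner b [-0.0721 -0.059 ] 0.0931 39.3
start a [-0.0219 -0.0315] 0.0384 55.2
start b [-0.0303 -0.019 ] 0.0358 32.0
tip [-0.0792 -0.0768] 0.1103 44.1
tip base [-0.0721 -0.0683] 0.0993 43.5
sleeve dir 43.77463540770403
```

Lever at about 43.8–44.1° and pointer at about 43.9°: aligned. The lid is open, the punch lies flat, and the arm is clear.

```bash
python3 -c "
from station import ctrl
print(ctrl.finish_job())"
```

```text
the job is handed in; nothing more can be done
None
```

The job is handed in, though the hand-in returned no verdict: the latch is tripped and the lid stands open, the lever is within about 1° of the brass pointer by the last picture, the punch was laid back flat at its original spot, and the arm is clear, with about 23 s used.

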